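# Clamp a housing with a ratchet lever

### The arm

A 6-joint arm with a two-finger parallel gripper is mounted at the origin on the work surface. World frame = base frame: x ahead of the robot, y to its left, z up, the work surface at z = 0. Lengths are in mm, angles in rad, forces in N, time in s.
With the tool pointing down it reaches from about 300 to 875 mm from the base axis. Payload 4.2 kg.
Tool frame: the origin (TCP) lies between the finger pads; the fingertips stand 17 mm ahead of it and the grasp point (between the pads) lies 2 mm behind it (tips_ahead is the distance from the TCP to the fingertips, in mm); z points along the fingers, y is the line along which they close (so a half turn about z gives the same grasp; the last joint's range is limited). The gripper opens to 85 mm and grips with 20 to 120 N. Pads are 22 mm wide; open, the fingers measure 114 mm over their backs; the gripper's body (76 mm by 85 mm) begins 54 mm behind the grasp point. The pads swing forward as they close: fully open they stand 13 mm farther back than shut.
Start: joints at [1.286, 0.32, 1.565, -0, 1.257, -0.02], TCP at [150.488, 554.971, 248.338] pointing down, gripper open.
Joint ranges: [-3.11, 3.11], [-0.84, 2.01], [0.21, 2.61], [-1.34, 4.49], [0.05, 2.63], [-2.56, 2.56]. Speed limits (rad/s): [2.57, 2.57, 3.14, 3.14, 3.14, 3.14].

### API

Orientations are given as a rotation vector (axis times angle).
In Python, from cell import * gives the robot as it stands.
- The arm moves only by the shell command python3 -m crank 'ROWS' [FORCE]. ROWS is JSON, a list that holds one entry, the list of rows, each a list of 7 numbers: the opening, from 0 (shut) to 1 (fully open), then the shift along the tool's x, y, z in mm, then the turn, a rotation vector about the tool's x, y, z in degrees. In form: [[[hand, dx, dy, dz, ax, ay, az], ...]]. A call has exactly 10 rows; each row shifts and turns the commanded pose from where the row before left it, along the tool's axes as they then stand; what a row does not reach is not made up. A row lasts 1/8 s, in which the tool goes at most 62.5 mm and 10.7 degrees, less where a joint would pass 70% of its speed; a pose out of reach is approached as far as the arm can. A call is refused whole if a number of a shift passes 62.5 or a number of a turn 10.7, either way. A call with a gripper value outside its range is refused whole. The fingers move at their own pace and stop on an object; FORCE is the grip in N (left out, the last holds). Time passes only in rows, so rows that do not move let the fingers close, or fill a call up. It gives the time, the measured TCP pose, the force, the opening and the grip force at its end, in the units of the state.
- sense(): the state, without advancing time (a new reading comes with each control period).
- snapshot(name): name is "side" or "top"; returns a dict with "img" (384x512x3 uint8, blue, green, red), "camera_matrix" (3x3 intrinsics, pixels), "eye" and "orientation" of the camera in the world. Camera axes: x right, y down, z forward; pixel columns grow to the right and rows downward; lengths in mm; the calibration is good to about 2 mm. A picture is of the moment at which its call begins. There is no depth.
- hand_in(): hands the job in; it is judged then, once.
Trained networks look in a picture, given as the dict that the camera call returned (one of the last four; its "shot" number tells which), for a name from the list of things; names that differ only in an ending like _2 or _b are one class to them, and where a whole thing is asked for, a point or a joint stands for the part that bears it (a point fixed in the world has none). Each returns a list of dicts, best first, with "conf" (0 to 1); they miss things now and then, are a little off and sometimes report something else, mostly with a low value. They report only what shows in the picture. A call takes as long as a camera call. They do not tell look-alikes from the thing itself.
- boxes_of(label, picture): "position" ([x, y, z] in mm, in the coordinates of the camera as it stood for that picture, good to about 4 mm: the middle of the surface that is visible of it).
- trace(label, picture): "mask" (384x512 bool, what is visible of it).
- place_of(label, picture): "position" ([x, y, z] in mm, in the coordinates of the camera as it stood for that picture, good to about 4 mm: a listed point, or the origin of a listed thing).
The state is a dict: "time": time; "joint_pos": joint angles; "joint_vel": joint speeds; "joint_efforts": joint torques, N m; "tool_pos": TCP position; "tcp_rot": TCP orientation; "wrist_force": force on the tool from outside, world axes, zero at the start; "torque": the same for the moment, N m; "grip_width": opening from 0.0 (shut) to 1.0 (fully open); "gripper_force": force on a finger pad.
Only numpy, scipy, OpenCV 4.12 (cv2) and the standard library are available. Lean on these libraries where they do the work, as an engineer would, in place of code of your own. Each camera call takes 0.05 s, during which the arm holds its last target. There are 200 camera calls.

### The job

The little aluminium housing lies loose between the jaws of the bench vice, and the vice's clamping lever is already near the end of its swing. Lift the lever off its serrations, swing it back without winding the jaw open, let it drop fully into the teeth again and turn it clockwise (seen from above) until the housing is firmly gripped between pad and anvil but not crushed; repeat the stroke if one is not enough. Then let go, leaving the lever down in its teeth and the things around the vice where they stand.

Things in the scene. Friction and masses are not known exactly. Their poses are not given: they have to be found in the camera images.
- vice: Grey rack-and-pinion bench vice bolted to the bench: base plate 270 x 130 x 12 mm, bed 235 x 90 mm with its top 45 mm above the bench. Origin on the bench directly below the lever's pivot. Its +x runs along the bed to the jaws and the stop block; the bed ends 35 mm behind the pivot (-x), and the lever overhangs that end. z up.
- pivot (a point): Point on the lever's vertical pivot axis, fixed to the vice, 85 mm above the bench: the level of the middle of the handle when the lever is seated. Two steel stop pins 8 mm thick stand 42 mm from this axis either side of the lever, top 98 mm above the bench; they limit the lever's swing.
- grip (a point): Middle of the lever's black handle, 85 mm from the pivot axis. The handle is a level bar 65 mm long (50 to 115 mm from the axis, pointing straight away from it), 14 mm wide and 22 mm high, its middle 85 mm above the bench when seated. It can be pinched across its width from above. The hub is 51 mm across and its top button 87 mm high.
- lever (a joint): Swing of the lever about the pivot axis, rad: 0 when the handle points along the vice's -x, growing clockwise seen from above (towards the vice's +y). Stops at -0.80 and +0.80. Turns lightly when lifted.
- lift (a joint): Height of the lever above its seat, m: 0 seated in the teeth, 0.014 at the upper stop. A spring and its weight press it down with 6 to 9 N. It must rise at least 5 mm to clear the teeth (lift 9 to 10 mm to be sure). Let down on the tooth crests it stays about 4.5 mm high until turned a little over a gap. It can turn the pinion only when seated.
- pinion (a joint): Turn of the toothed crown under the lever, rad: 0 at the start, growing clockwise from above, which closes the jaw by 5 mm per rad. 12 face teeth, pitch 0.524 rad; the seated lever has about 0.1 rad of play between them. Stays where it is left (0.5 N m of friction: about 6 N sideways at the grip point while the jaw is free; a gripper clasping the handle also turns it by a couple: count that too).
- pad_face (a point): Centre of the front face of the moving jaw's pad (66 x 26 mm). The jaw has 4 to 6 mm in all to close (how much is not measured) until the housing is pinched against the anvil; from then on the turning force at the grip point rises steeply.
- pad: The moving jaw's sprung pad, 8 mm thick along x, origin at its foot; moves along the vice's x. Each 10 N of clamping force adds 0.05 N m to the turning moment of the lever (0.5 N m running free). About 65 N is right, felt as 1.65 times the moment of running free; below 35 N is not firm, above 95 N too tight, and 130 N crushes the housing.
- stop: Dark steel stop block, 26 x 80 x 34 mm, bolted to the bed. Origin at the foot of the middle of the face that looks to the moving jaw; axes as the vice's. Screwed into it is an adjustable anvil, an aluminium plate 66 x 26 x 8 mm like the pad; its face stands 10 to 16 mm before the block, at a setting that is not measured.
- housing: Loose aluminium electronics housing, 60 (along the vice's x) x 70 x 32 mm, about 0.25 kg, lying on the bed between pad and anvil, with 0.5 to 5.5 mm of air on either side. Origin at the centre of its underside.
- parts_bin: Open plastic bin 130 x 100 x 50 mm, a bystander. Origin at the centre of its underside.
- screwdriver: Screwdriver lying on the bench, a bystander.
- flux_bottle: Small bottle, 48 mm across and 110 mm high, a bystander. Origin at the centre of its underside.
- board_rack: Rack with upright circuit boards, 90 x 75 x 85 mm, a bystander. Origin at the centre of its underside.
Mind the look-alikes: they are no part of the job. Leave any blue or purple look-alike of the housing alone.

How it is judged (in metres and radians):
On the way, in this order (a step that is already met when the one before it is completed fails the run):
1. the lever is lifted off its teeth and swung back, the jaw not wound open (value of joint lift above 0.004 m and value of joint lever below 0.15 rad and value of joint pinion above -0.2 rad), for 0.1 s.
2. the lever is down in its teeth again, swung back (value of joint lift below 0.0025 m and value of joint lever below 0.3 rad), for 0.1 s.
3. the housing is firmly gripped between pad and anvil (contact force between pad and housing above 35 N), for 0.2 s.
At the end, for the whole second after the job is handed in: The housing is pinched at rest between pad and anvil with 35 to 95 N, flat on the bed (within 0.06 rad), and the lever is seated in its teeth (within 2.5 mm), let go (contact force between pad and housing between 35 and 95 N and value of joint lift below 0.0025 m and angle between housing's own z axis and vertical below 0.06 rad and linear speed of housing below 0.01 m/s); the robot touches nothing.
It fails at once if the housing is crushed: clamping force over 130 N (contact force between pad and housing above 130 N).
It fails at once if the jaw is wound open: pinion turned back more than 0.25 rad (value of joint pinion below -0.25 rad).
It fails at once if a bystander is moved more than 30 mm (distance of any of parts_bin, screwdriver, flux_bottle, board_rack from where it was at the start of the episode above 0.03 m).
It also fails if it takes over 72 s, if anything falls off the work surface, if the arm or the gripper's body presses on something with over 40 N, if the wrist force passes 120 N, or if a joint passes its speed limit or range.

## Working session

There is one attempt and no reset: what is moved stays moved. The work goes in short steps, Python scripts to look and compute and a shell command to move; the robot and the scene stay as the last step left them, time stands still between calls to the robot, and variables do not carry over. Pictures are saved under pics/ and viewed, at most 10 in all, crops included, and the job is handed in when it is done.

```bash
ls; mkdir -p pics
cat > h.py <<'E'
from cell import *
import numpy as np, cv2
from scipy.spatial.transform import Rotation as R
def cam(s):
    o=np.array(s["orientation"],float)
    M=R.from_rotvec(o).as_matrix() if o.shape==(3,) else (o if o.shape==(3,3) else R.from_quat(o).as_matrix())
    return np.array(s["eye"],float),M,np.array(s["camera_matrix"])
def w(s,p):
    e,M,K=cam(s); return e+M@np.array(p)
def proj(s,P):
    e,M,K=cam(s); c=M.T@(np.array(P)-e); u=K@c; return u[:2]/u[2]
def ray(s,uv):
    e,M,K=cam(s); d=M@np.linalg.solve(K,[uv[0],uv[1],1]); return e,d/np.linalg.norm(d)
def tri(s1,p1,s2,p2):
    A=[];b=[]
    for s,p in((s1,p1),(s2,p2)):
        e,d=ray(s,p);Q=np.eye(3)-np.outer(d,d);A.append(Q);b.append(Q@e)
    return np.linalg.lstsq(np.vstack(A),np.hstack(b),rcond=None)[0]
E
python3 - <<'E'
from h import *
np.set_printoptions(precision=1,suppress=True)
S={}
for n in("side","top"):
    s=snapshot(n);S[n]=s;cv2.imwrite(f"pics/{n}0.png",s["img"]);print(n,s["eye"],s["orientation"])
    for l in("vice","pivot","grip","pad_face","stop","housing","parts_bin","screwdriver","flux_bottle","board_rack"):
        for d in place_of(l,s)[:3]:
            P=w(s,d["position"]);print(l,round(d["conf"],2),P,proj(s,P))
print(sense())
E
```

```text
pics
side [ 558.8 -800.7  772.5] [-2.3  0.1 -0.1]
vice 0.79 [590.3  84.3   1.3] [228.1 198.9]
pivot 0.81 [594.2  85.1  83.3] [228.7 175.8]
pivot 0.65 [679.8  93.4  44.9] [259.5 183.2]
grip 0.65 [512.  117.5  85.7] [198.  169.5]
grip 0.16 [683.7  87.8  45.3] [261.1 184.3]
pad_face 0.62 [655.5  89.8  63.2] [251.  179.3]
stop 0.56 [727.9  96.9  38. ] [276.1 183.4]
housing 0.98 [697.3 -81.1  -3.7] [273.7 240.2]
housing 0.89 [682.6  92.7  49.1] [260.5 182.1]
housing 0.89 [845.2 -58.4  -3.1] [328.  229.9]
parts_bin 0.65 [ 491.1 -323.1   -0.5] [191.8 331.1]
screwdriver 0.6 [489.5 380.   -3.1] [192.9 144. ]
flux_bottle 0.71 [658.9 312.5  -3.9] [245.  153.2]
board_rack 0.82 [ 666.3 -327.8   -1.3] [275.7 325.9]
top [ 455.5   24.8 1383.6] [-2.1  2.2 -0.2]
vice 0.8 [589.5  86.    0.6] [234.3 218.5]
vice 0.56 [657.1  89.8  57.9] [231.7 193.7]
pivot 0.58 [593.7  85.4  85.7] [233.1 214.2]
pad_face 0.38 [658.4  88.   57.7] [232.3 193.2]
stop 0.79 [732.1  97.   42.9] [229.2 169.8]
housing 0.85 [697.8 -75.9  -1.7] [286.2 182.2]
housing 0.79 [684.1  91.9  43.5] [231.1 185.5]
housing 0.71 [763.5 277.4  -0.7] [171.8 164.1]
parts_bin 0.93 [ 489.4 -323.7   -1.8] [371.  248.4]
screwdriver 0.79 [494.8 381.6   0.7] [136.6 252.3]
flux_bottle 0.85 [660.9 313.9   3.9] [159.4 196.9]
board_rack 0.58 [732.   97.   46.5] [229.1 169.6]
board_rack 0.57 [ 667.2 -327.     1.9] [368.6 189.9]
{'time': 1.1, 'joint_pos': array([ 1.3,  0.3,  1.6, -0. ,  1.3, -0. ]), 'joint_vel': array([-0.,  0., -0., -0.,  0.,  0.]), 'joint_efforts': array([ -0. , -41.5, -23.4,  -0. ,   0. ,   0. ]), 'tool_pos': array([150.5, 555. , 248.3]), 'tcp_rot': array([0.4, 3.1, 0. ]), 'wrist_force': array([ 0.4, -0.2, -0.5]), 'torque': array([-0., -0.,  0.]), 'gripper_force': 0.0, 'grip_width': 0.9981022113769503}
```

Run:
```python
import cv2
a=cv2.imread("pics/side0.png")[120:270,150:350];b=cv2.imread("pics/top0.png")[140:290,130:330]
cv2.imwrite("pics/c0.png",cv2.vconcat([cv2.resize(x,(800,600),interpolation=cv2.INTER_CUBIC)[:, :] for x in(a,b)])[:600]);cv2.imwrite("pics/c1.png",cv2.resize(b,(800,600),interpolation=cv2.INTER_CUBIC))
```

```text
(no output)
```

View pics/c0.png

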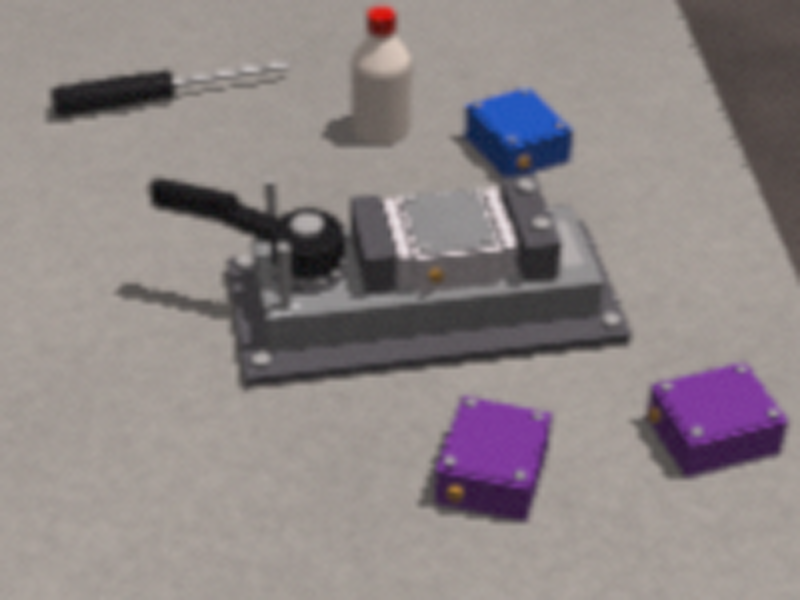

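View pics/c1.png

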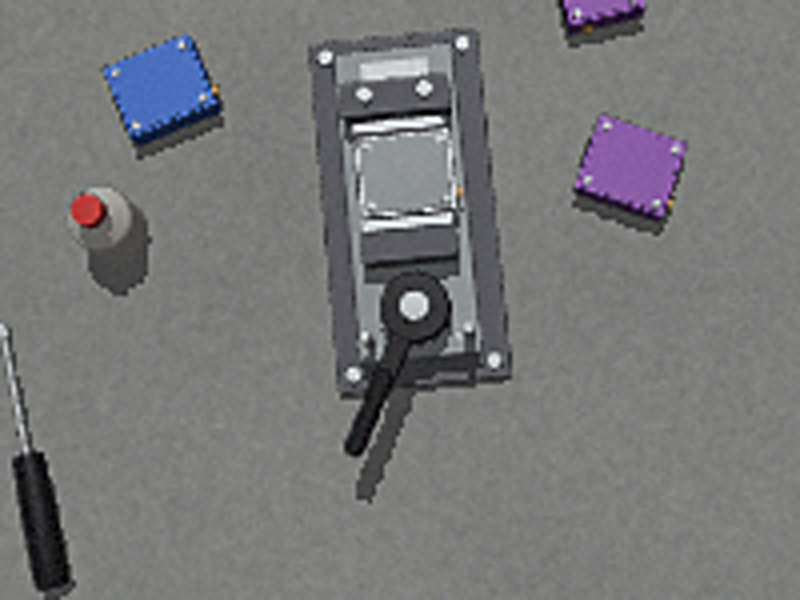

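The grey housing (side crop ≈(450,220), top crop ≈(405,172)) lies between pad and anvil. It is the one meant, being grey and on the vice bed. The blue one at top crop (160,88) and the purple ones at (630,165) and (600,10) are look-alikes. The handle runs from the hub at top crop (413,305) to (355,448), close to the left stop pin.

Run:
```python
from h import *
np.set_printoptions(precision=1,suppress=True)
s=snapshot("side");t=snapshot("top")
f=lambda p,ox,oy:(ox+p[0]/4-.4,oy+p[1]/4-.4)
T=lambda p:f(p,130,140); Sd=lambda p:f(p,150,120)
def pl(s,uv,z):
    e,d=ray(s,uv);return e+d*(z-e[2])/d[2]
L=[pl(t,T(p),12) for p in((312,48),(345,395),(475,33),(508,375))];print(np.array(L))
for a,b in((1,0),(3,2)):
    d=L[a-0]-L[b];print("axis deg",np.degrees(np.arctan2(-d[1],-d[0])))
d=L[0]-L[2];print("cross",np.degrees(np.arctan2(d[1],d[0]))-90)
print("hub",tri(s,Sd((308,218)),t,T((413,303))),"end",tri(s,Sd((157,192)),t,T((354,450))),"pin L",tri(s,Sd((270,187)),t,T((365,338))),"pinR",tri(s,Sd((284,245)),t,T((469,328))))
for n,q in(("s",s),("t",t)):
    for d in trace("grip",q)[:1]+trace("lever",q)[:1]:
        m=d["mask"];ys,xs=np.nonzero(m);print(n,d["conf"],m.sum(),xs.min(),xs.max(),ys.min(),ys.max())
# handle axis by dark pixels in the top view
g=t["img"].max(2).astype(int); 
for r in range(228,256):
    c=[x for x in range(210,236) if g[r,x]<45]
    if c: print(r,c[0],c[-1],pl(t,(np.mean(c),r),94))
```

```text
[[797.5 164.5  12. ]
 [530.1 141.8  12. ]
 [806.2  38.3  12. ]
 [542.   19.4  12. ]]
axis deg 4.848363906066467
axis deg 4.092457336737743
cross 3.9708127865798133
hub [589.3  86.1  88.8] end [487.1 129.6  84.8] pin L [565.1 120.4  90.9] pinR [570.7  46.5  98.1]
s 0.81 426 187 235 166 189
s 0.74 470 187 235 165 190
t 0.75 379 216 242 208 253
t 0.91 375 217 242 208 252
228 231 231 [553.7  91.7  94. ]
229 230 231 [550.9  93.1  94. ]
230 230 230 [548.1  94.6  94. ]
231 221 230 [545.6 108.2  94. ]
232 223 230 [542.7 105.2  94. ]
233 223 229 [540. 107.  94.]
234 221 229 [537.2 107.8  94. ]
235 223 228 [534.4 107.5  94. ]
236 222 233 [531.4 102.5  94. ]
237 222 227 [528.8 109.5  94. ]
238 216 226 [526.2 118.7  94. ]
239 221 226 [523.3 113.3  94. ]
240 221 225 [520.5 114.7  94. ]
241 221 225 [517.7 114.8  94. ]
242 220 224 [515.  117.6  94. ]
243 220 224 [512.2 117.6  94. ]
244 219 224 [509.4 119.1  94. ]
245 219 223 [506.7 120.5  94. ]
246 218 223 [503.9 122.   94. ]
247 218 222 [501.2 123.4  94. ]
248 218 222 [498.4 123.4  94. ]
249 217 221 [495.7 126.3  94. ]
250 217 221 [492.9 126.3  94. ]
251 216 221 [490.2 127.7  94. ]
252 216 220 [487.4 129.2  94. ]
253 217 219 [484.6 129.2  94. ]
```

```bash
python3 -m crank '[[[0.6,-46.6,-32.6,0,0,0,0],[0.6,-46.6,-32.6,0,0,0,0],[0.6,-46.6,-32.6,0,0,0,0],[0.6,-46.6,-32.6,0,0,0,0],[0.6,-46.6,-32.6,0,0,0,0],[0.6,-46.6,-32.6,0,0,0,0],[0.6,-46.6,-32.6,0,0,0,0],[0.6,-46.6,-32.6,0,0,0,0],[0.6,-46.6,-32.6,8,0,0,0],[0.6,-46.6,-32.6,20,0,0,7.3]]]' 30
cat > st.py <<'E'
from h import *
np.set_printoptions(precision=2,suppress=True)
import sys
s=sense();M=R.from_rotvec(s["tcp_rot"]).as_matrix();p=np.array(s["tool_pos"]);V=np.array([593.5,85.3])
a=np.degrees(np.arctan2(M[1,0],M[0,0]))%360
d=p[:2]-V;th=np.degrees(np.arctan2(d[1],d[0]))%360
f=np.array(s["wrist_force"]);ft=M.T@f;tq=np.array(s["torque"])
print("t %.2f"%s["time"],"p",p,"toolx %.2f"%a,"tilt",M[:,2],"pol %.2f r %.1f lever %.3f"%(th,np.hypot(*d),np.radians(184.5-th)))
print("ft",ft,"tq_t",M.T@tq,"tq_w",tq,"moment(tool) %.3f"%(-(ft[1]*np.hypot(*d)/1000+(M.T@tq)[2])),"w %.3f gf %.1f"%(s["grip_width"],s["gripper_force"]))
E
python3 st.py
```

```text
time: 2.65
tool_pos: [516.8, 117.0, 221.1]
tcp_rot: [0.617, 3.077, 0.003]
wrist_force: [0.8, 0.9, -0.7]
grip_width: 0.6
gripper_force: 0.0
t 2.65 p [516.76 116.95 221.13] toolx 157.32 tilt [ 0.  0. -1.] pol 157.59 r 83.0 lever 0.470
ft [-0.41  1.16  0.67] tq_t [-0.05  0.03  0.01] tq_w [ 0.06  0.   -0.01] moment(tool) -0.107 w 0.600 gf 0.0
```

```bash
python3 -m crank '[[[0.6,2,0,30,0,0,0],[0.6,0,0,35,0,0,0],[0.6,0,0,30,0,0,0],[0.6,0,0,20,0,0,0],[0.6,0,0,15,0,0,0],[0,0,0,0,0,0,0],[0,0,0,0,0,0,0],[0,0,0,0,0,0,0],[0,0,0,0,0,0,0],[0,0,0,0,0,0,0]]]' 50; python3 st.py
python3 - <<'E'
from h import *
a=snapshot("side")["img"][130:230,150:290];b=snapshot("top")["img"][170:270,170:310]
cv2.imwrite("pics/g1.png",cv2.hconcat([cv2.resize(x,(400,286),interpolation=cv2.INTER_CUBIC) for x in(a,b)]))
E
```

```text
time: 3.9
tool_pos: [513.3, 118.7, 90.9]
tcp_rot: [0.612, 3.08, -0.0]
wrist_force: [-1.6, -4.6, 3.4]
grip_width: 0.156
gripper_force: 49.3
t 3.90 p [513.27 118.74  90.87] toolx 157.52 tilt [ 0. -0. -1.] pol 157.38 r 86.9 lever 0.473
ft [-0.32 -4.85 -3.35] tq_t [ 0.9  -0.33  0.41] tq_w [-0.96  0.04 -0.41] moment(tool) 0.013 w 0.156 gf 49.3
```

View pics/g1.png

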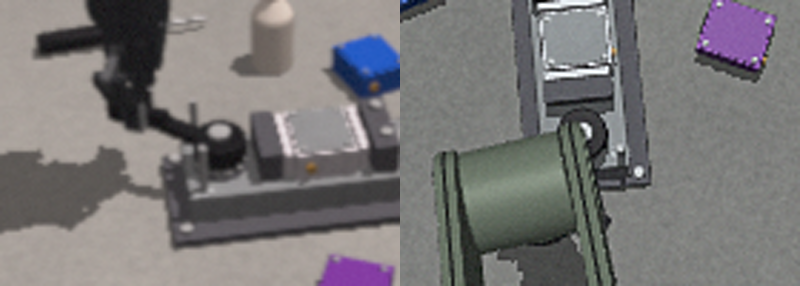

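```bash
python3 -m crank '[[[0,0,0,-3,0,0,0],[0,0,0,-3,0,0,0],[0,0,0,-3,0,0,0],[0,0,0,-1,0,0,0],[0,0,0,0,0,0,0],[0,0,0,0,0,0,0],[0,-0.3,-4.5,0,0,0,-3],[0,-0.3,-4.5,0,0,0,-3],[0,0,0,0,0,0,0],[0,0,0,0,0,0,0]]]' 60; python3 st.py
```

```text
time: 5.25
tool_pos: [510.5, 110.1, 98.9]
tcp_rot: [-0.449, -3.109, 0.001]
wrist_force: [2.5, -3.9, -7.8]
grip_width: 0.148
gripper_force: 59.1
t 5.25 p [510.46 110.13  98.94] toolx 163.55 tilt [-0. -0. -1.] pol 163.35 r 86.7 lever 0.369
ft [-3.54 -3.06  7.81] tq_t [ 0.68 -0.47  0.25] tq_w [-0.78 -0.25 -0.25] moment(tool) 0.013 w 0.148 gf 59.1
```

```bash
python3 -m crank '[[[0,0,0,-1,0,0,0],[0,0,0,-1,0,0,0],[0,-0.1,-4.5,0,0,0,-3],[0,-0.1,-4.5,0,0,0,-3],[0,0,0,0,0,0,0],[0,0,0,0,0,0,0],[0,0,0,0,0,0,0],[0,0,0,0,0,0,0],[0,0,0,0,0,0,0],[0,0,0,0,0,0,0]]]' 60; python3 st.py
python3 - <<'E'
from h import *
a=snapshot("side")["img"][130:230,150:290]
cv2.imwrite("pics/g2.png",cv2.resize(a,(800,572),interpolation=cv2.INTER_CUBIC))
E
```

```text
time: 6.5
tool_pos: [508.4, 101.8, 102.0]
tcp_rot: [-0.287, -3.128, 0.0]
wrist_force: [3.9, -2.8, -7.8]
grip_width: 0.147
gripper_force: 58.9
t 6.50 p [508.36 101.78 101.96] toolx 169.52 tilt [-0. -0. -1.] pol 169.04 r 86.7 lever 0.270
ft [-4.3  -2.07  7.79] tq_t [ 0.58 -0.48  0.24] tq_w [-0.66 -0.37 -0.24] moment(tool) -0.065 w 0.147 gf 58.9
```

View pics/g2.png

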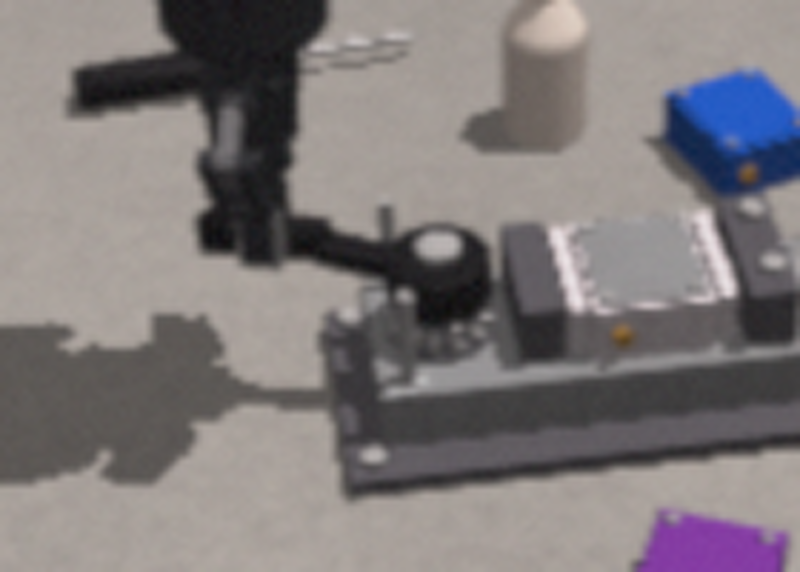

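```bash
python3 -m crank '[[[0,-1,-12,0.5,0,0,-8],[0,-1,-12,0.5,0,0,-8],[0,-1,-12,0,0,0,-8],[0,-1,-12,0,0,0,-8],[0,-0.9,-12,0,0,0,-8],[0,-0.9,-12,0,0,0,-8],[0,0,0,0,0,0,0],[0,0,0,0,0,0,0],[0,0,0,0,0,0,0],[0,0,0,0,0,0,0]]]' 60; python3 st.py
```

```text
time: 7.8
tool_pos: [523.8, 35.5, 100.6]
tcp_rot: [1.008, -2.973, -0.005]
wrist_force: [-1.3, 5.4, -8.2]
grip_width: 0.148
gripper_force: 58.9
t 7.80 p [523.77  35.49 100.63] toolx 217.47 tilt [-0.  0. -1.] pol 215.54 r 85.7 lever -0.542
ft [-2.27  5.07  8.26] tq_t [-0.83 -0.12 -0.41] tq_w [0.74 0.41 0.41] moment(tool) -0.025 w 0.148 gf 58.9
```

```bash
sed -i 's/593.5,85.3/589.0,86.2/' st.py; python3 -m crank '[[[0,0,0.5,2,0,0,0],[0,0,0.5,2,0,0,0],[0,0,0,2,0,0,0],[0,0,0,2,0,0,0],[0,0,0,2,0,0,0],[0,0,0,0.5,0,0,0],[0,0,0,0,0,0,0],[0,0,0,0,0,0,0],[0,0,0,0,0,0,0],[0,0,0,0,0,0,0]]]' 60; python3 st.py
python3 - <<'E'
from h import *
a=snapshot("side")["img"][130:230,150:290]
cv2.imwrite("pics/g3.png",cv2.resize(a,(800,572),interpolation=cv2.INTER_CUBIC))
E
```

```text
time: 9.05
tool_pos: [523.6, 35.3, 91.4]
tcp_rot: [1.009, -2.973, -0.003]
wrist_force: [-5.4, 3.7, 0.6]
grip_width: 0.153
gripper_force: 60.1
t 9.05 p [523.55  35.34  91.43] toolx 217.48 tilt [-0.  0. -1.] pol 217.85 r 82.9 lever -0.582
ft [ 1.99  6.23 -0.59] tq_t [-1.22  0.1  -0.42] tq_w [0.91 0.82 0.42] moment(tool) -0.100 w 0.153 gf 60.1
```

View pics/g3.png

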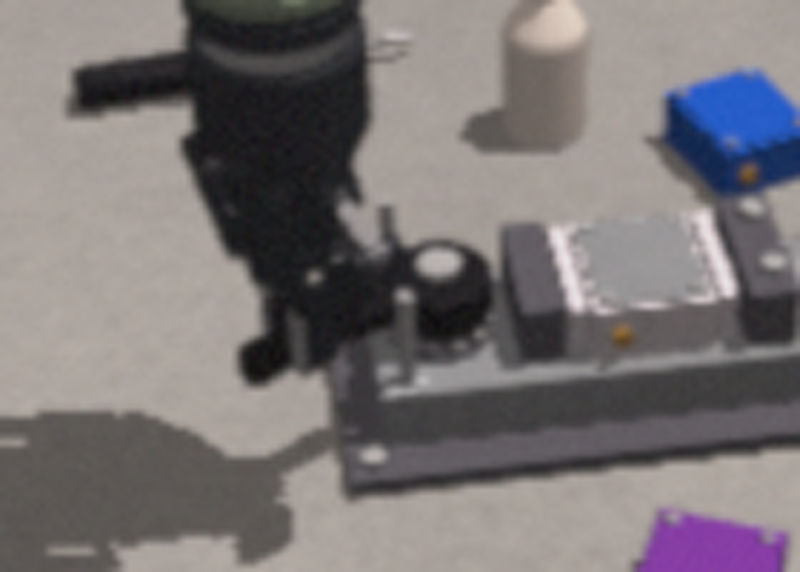

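```bash
python3 -m crank '[[[0,-0.1,2.9,0,0,0,2],[0,-0.1,2.9,0,0,0,2],[0,-0.1,2.9,0,0,0,2],[0,-0.1,2.9,0,0,0,2],[0,-0.1,2.9,0,0,0,2],[0,-0.1,2.9,0,0,0,2],[0,-0.1,2.9,0,0,0,2],[0,-0.1,2.9,0,0,0,2],[0,-0.1,2.9,0,0,0,2],[0,-0.1,2.9,0,0,0,2]]]' 70; python3 st.py
```

```text
time: 10.35
tool_pos: [510.6, 60.3, 91.5]
tcp_rot: [0.479, -3.103, 0.001]
wrist_force: [-4.7, 1.5, 1.3]
grip_width: 0.146
gripper_force: 71.1
t 10.35 p [510.61  60.28  91.54] toolx 197.55 tilt [-0. -0. -1.] pol 198.30 r 82.6 lever -0.241
ft [ 4.05  2.88 -1.31] tq_t [-0.55  0.82 -0.77] tq_w [0.28 0.94 0.77] moment(tool) 0.534 w 0.146 gf 71.1
```

```bash
python3 -m crank '[[[0,-0.1,2.9,0,0,0,2],[0,-0.1,2.9,0,0,0,2],[0,-0.1,2.9,0,0,0,2],[0,-0.1,2.9,0,0,0,2],[0,-0.1,2.9,0,0,0,2],[0,-0.1,2.9,0,0,0,2],[0,-0.1,2.9,0,0,0,2],[0,-0.1,2.9,0,0,0,2],[0,-0.1,2.9,0,0,0,2],[0,-0.1,2.9,0,0,0,2]]]' 70; python3 st.py
```

```text
time: 11.6
tool_pos: [506.8, 88.9, 91.5]
tcp_rot: [-0.068, -3.137, 0.001]
wrist_force: [-6.3, 1.9, 2.8]
grip_width: 0.145
gripper_force: 71.2
t 11.60 p [506.78  88.93  91.54] toolx 177.51 tilt [-0. -0. -1.] pol 178.10 r 82.3 lever 0.112
ft [ 6.41  1.58 -2.76] tq_t [-0.25  1.04 -0.62] tq_w [0.3  1.03 0.62] moment(tool) 0.490 w 0.145 gf 71.2
```

```bash
python3 -m crank '[[[0,0.1,1.15,0,0,0,0.8],[0,0.1,1.15,0,0,0,0.8],[0,0,1.15,0,0,0,0.8],[0,0,1.15,0,0,0,0.8],[0,0,1.15,0,0,0,0.8],[0,0,1.15,0,0,0,0.8],[0,0,1.15,0,0,0,0.8],[0,0,1.15,0,0,0,0.8],[0,0,1.15,0,0,0,0.8],[0,0,1.15,0,0,0,0.8]]]' 70; python3 st.py
```

```text
time: 12.85
tool_pos: [508.0, 100.4, 91.5]
tcp_rot: [-0.286, -3.126, 0.001]
wrist_force: [-6.2, 1.7, 2.0]
grip_width: 0.148
gripper_force: 71.0
t 12.85 p [508.03 100.44  91.53] toolx 169.53 tilt [-0. -0. -1.] pol 170.02 r 82.2 lever 0.253
ft [ 6.4   0.51 -1.94] tq_t [-0.14  1.08 -0.56] tq_w [0.34 1.03 0.56] moment(tool) 0.516 w 0.148 gf 71.0
```

```bash
python3 -m crank '[[[0,0,0.43,0,0,0,0.3],[0,0,0.43,0,0,0,0.3],[0,0,0.43,0,0,0,0.3],[0,0,0.43,0,0,0,0.3],[0,0,0.43,0,0,0,0.3],[0,0,0.43,0,0,0,0.3],[0,0,0.43,0,0,0,0.3],[0,0,0.43,0,0,0,0.3],[0,0,0.43,0,0,0,0.3],[0,0,0.43,0,0,0,0.3]]]' 70; python3 st.py
```

```text
time: 14.1
tool_pos: [508.9, 104.6, 91.5]
tcp_rot: [-0.368, -3.117, 0.001]
wrist_force: [-6.2, 1.1, 1.3]
grip_width: 0.146
gripper_force: 71.0
t 14.10 p [508.94 104.64  91.53] toolx 166.54 tilt [-0. -0. -1.] pol 167.03 r 82.2 lever 0.305
ft [ 6.25 -0.42 -1.26] tq_t [-0.07  0.98 -0.62] tq_w [0.3  0.94 0.61] moment(tool) 0.650 w 0.146 gf 71.0
```

```bash
python3 st.py; python3 -m crank '[[[0,0,0,0,0,0,0],[0,0,0,0,0,0,0],[0,0,0,0,0,0,0],[0,0,0,0,0,0,0],[0,0,0,0,0,0,0],[0,0,0.15,0,0,0,0.1],[0,0,0.15,0,0,0,0.1],[0,0,0.15,0,0,0,0.1],[0,0,0.15,0,0,0,0.1],[0,0,0.15,0,0,0,0.1]]]' 70; python3 st.py
```

```text
t 14.10 p [508.94 104.64  91.53] toolx 166.54 tilt [-0. -0. -1.] pol 167.03 r 82.2 lever 0.305
ft [ 6.25 -0.42 -1.26] tq_t [-0.07  0.98 -0.62] tq_w [0.3  0.94 0.61] moment(tool) 0.650 w 0.146 gf 71.0
time: 15.35
tool_pos: [509.1, 105.4, 91.6]
tcp_rot: [-0.381, -3.116, 0.001]
wrist_force: [-6.2, 1.3, 1.8]
grip_width: 0.147
gripper_force: 71.1
t 15.35 p [509.1  105.37  91.55] toolx 166.04 tilt [-0. -0. -1.] pol 166.51 r 82.2 lever 0.314
ft [ 6.3  -0.23 -1.83] tq_t [-0.06  1.06 -0.51] tq_w [0.32 1.02 0.51] moment(tool) 0.527 w 0.147 gf 71.1
```

```bash
cat > av.py <<'E'
from h import *
m=[]
for i in range(8):
    s=sense();M=R.from_rotvec(s["tcp_rot"]).as_matrix();f=M.T@np.array(s["wrist_force"]);q=M.T@np.array(s["torque"])
    m.append(-(f[1]*.0825+q[2]));snapshot("top") if i<7 else 0
print("t %.2f"%s["time"],"moments",np.round(m,3),"mean %.3f"%np.mean(m),"fy %.2f"%f[1],"toolx %.2f"%(np.degrees(np.arctan2(M[1,0],M[0,0]))%360))
E
python3 av.py;  python3 -m crank '[[[0,0.1,0.29,0,0,0,0.2],[0,0,0.29,0,0,0,0.2],[0,0,0.29,0,0,0,0.2],[0,0,0.29,0,0,0,0.2],[0,0,0.29,0,0,0,0.2],[0,0,0.29,0,0,0,0.2],[0,0,0.29,0,0,0,0.2],[0,0,0.29,0,0,0,0.2],[0,0,0.29,0,0,0,0.2],[0,0,0.29,0,0,0,0.2]]]' 70; python3 av.py
```

```text
t 15.70 moments [0.527 0.5   0.575 0.451 0.461 0.437 0.566 0.563] mean 0.510 fy -0.42 toolx 166.04
time: 16.95
tool_pos: [509.8, 108.2, 91.5]
tcp_rot: [-0.436, -3.109, 0.001]
wrist_force: [-6.3, 1.4, 2.1]
grip_width: 0.147
gripper_force: 71.0
t 17.30 moments [0.578 0.416 0.506 0.567 0.598 0.438 0.466 0.489] mean 0.507 fy 0.04 toolx 164.04
```

```bash
python3 -m crank '[[[0,0.1,0.29,0,0,0,0.2],[0,0,0.29,0,0,0,0.2],[0,0,0.29,0,0,0,0.2],[0,0,0.29,0,0,0,0.2],[0,0,0.29,0,0,0,0.2],[0,0,0.29,0,0,0,0.2],[0,0,0.29,0,0,0,0.2],[0,0,0.29,0,0,0,0.2],[0,0,0.29,0,0,0,0.2],[0,0,0.29,0,0,0,0.2]]]' 70; python3 av.py
```

```text
time: 18.55
tool_pos: [510.7, 111.0, 91.5]
tcp_rot: [-0.49, -3.101, 0.001]
wrist_force: [-6.5, 1.0, 1.2]
grip_width: 0.147
gripper_force: 70.9
t 18.90 moments [0.642 0.563 0.498 0.532 0.406 0.524 0.485 0.475] mean 0.516 fy 0.43 toolx 162.03
```

```bash
python3 -m crank '[[[0,0,0.29,0,0,0,0.2],[0,0,0.29,0,0,0,0.2],[0,0,0.29,0,0,0,0.2],[0,0,0.29,0,0,0,0.2],[0,0,0.29,0,0,0,0.2],[0,0,0.29,0,0,0,0.2],[0,0,0.29,0,0,0,0.2],[0,0,0,0,0,0,0],[0,0,0,0,0,0,0],[0,0,0,0,0,0,0]]]' 70; python3 av.py
```

```text
time: 20.15
tool_pos: [511.4, 112.9, 91.5]
tcp_rot: [-0.528, -3.095, 0.001]
wrist_force: [-5.5, 2.2, 1.7]
grip_width: 0.147
gripper_force: 71.1
t 20.50 moments [0.499 0.454 0.505 0.465 0.521 0.595 0.464 0.449] mean 0.494 fy 0.07 toolx 160.63
```

```bash
python3 -m crank '[[[0,0,0.29,0,0,0,0.2],[0,0,0.29,0,0,0,0.2],[0,0,0.29,0,0,0,0.2],[0,0,0.29,0,0,0,0.2],[0,0,0.29,0,0,0,0.2],[0,0,0.29,0,0,0,0.2],[0,0,0.29,0,0,0,0.2],[0,0,0,0,0,0,0],[0,0,0,0,0,0,0],[0,0,0,0,0,0,0]]]' 70; python3 av.py
```

```text
time: 21.75
tool_pos: [512.1, 114.8, 91.6]
tcp_rot: [-0.566, -3.088, 0.001]
wrist_force: [-6.0, 0.5, 1.9]
grip_width: 0.144
gripper_force: 71.0
t 22.10 moments [0.565 0.579 0.491 0.497 0.49  0.518 0.567 0.558] mean 0.533 fy -1.34 toolx 159.23
```

```bash
python3 -m crank '[[[0,0,0.29,0,0,0,0.2],[0,0,0.29,0,0,0,0.2],[0,0,0.29,0,0,0,0.2],[0,0,0.29,0,0,0,0.2],[0,0,0.29,0,0,0,0.2],[0,0,0.29,0,0,0,0.2],[0,0,0.29,0,0,0,0.2],[0,0,0,0,0,0,0],[0,0,0,0,0,0,0],[0,0,0,0,0,0,0]]]' 70; python3 av.py
```

```text
time: 23.35
tool_pos: [512.8, 116.7, 91.6]
tcp_rot: [-0.604, -3.081, 0.001]
wrist_force: [-5.9, 2.0, 0.9]
grip_width: 0.149
gripper_force: 71.0
t 23.70 moments [0.456 0.641 0.57  0.436 0.522 0.559 0.636 0.447] mean 0.533 fy -0.35 toolx 157.83
```

```bash
python3 -m crank '[[[0,0,0.29,0,0,0,0.2],[0,0,0.29,0,0,0,0.2],[0,0,0.29,0,0,0,0.2],[0,0,0.29,0,0,0,0.2],[0,0,0.29,0,0,0,0.2],[0,0,0.29,0,0,0,0.2],[0,0,0.29,0,0,0,0.2],[0,0,0,0,0,0,0],[0,0,0,0,0,0,0],[0,0,0,0,0,0,0]]]' 70; python3 av.py
```

```text
time: 24.95
tool_pos: [513.6, 118.5, 91.5]
tcp_rot: [-0.641, -3.073, 0.001]
wrist_force: [-5.8, 0.9, 1.0]
grip_width: 0.143
gripper_force: 71.0
t 25.30 moments [0.588 0.575 0.642 0.455 0.535 0.555 0.502 0.536] mean 0.548 fy -1.18 toolx 156.43
```

```bash
python3 -m crank '[[[0,0,0.29,0,0,0,0.2],[0,0,0.29,0,0,0,0.2],[0,0,0.29,0,0,0,0.2],[0,0,0.29,0,0,0,0.2],[0,0,0.29,0,0,0,0.2],[0,0,0.29,0,0,0,0.2],[0,0,0,0,0,0,0],[0,0,0,0,0,0,0],[0,0,0,0,0,0,0],[0,0,0,0,0,0,0]]]' 70; python3 av.py
```

```text
time: 26.55
tool_pos: [514.3, 120.1, 91.5]
tcp_rot: [-0.673, -3.066, 0.001]
wrist_force: [-6.4, 2.0, 1.1]
grip_width: 0.144
gripper_force: 71.0
t 26.90 moments [0.534 0.533 0.623 0.484 0.554 0.528 0.537 0.392] mean 0.523 fy -0.39 toolx 155.23
```

Run:
```python
from h import *
a=snapshot("side")["img"][140:215,200:305];b=snapshot("top")["img"][155:230,185:290]
cv2.imwrite("pics/g4.png",cv2.hconcat([cv2.resize(x,(400,286),interpolation=cv2.INTER_CUBIC) for x in(a,b)]))
```

```text
(no output)
```

View pics/g4.png

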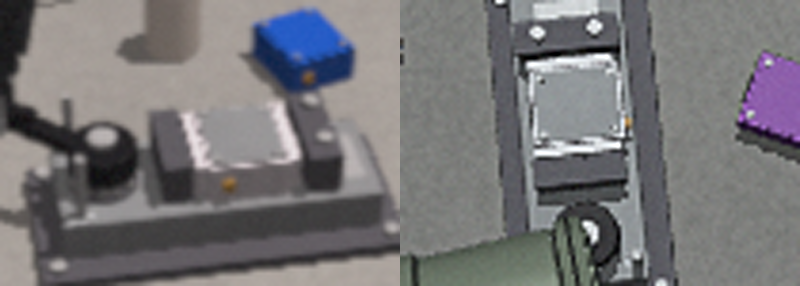

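The jaw has advanced: its dark body is at top crop (580,170), clear of the hub. The housing is close to the anvil at (575,62). I'll continue in small steps.

```bash
python3 -m crank '[[[0,0,0.29,0,0,0,0.2],[0,0,0.29,0,0,0,0.2],[0,0,0.29,0,0,0,0.2],[0,0,0.29,0,0,0,0.2],[0,0,0.29,0,0,0,0.2],[0,0,0.29,0,0,0,0.2],[0,0,0,0,0,0,0],[0,0,0,0,0,0,0],[0,0,0,0,0,0,0],[0,0,0,0,0,0,0]]]' 70; python3 av.py
```

```text
time: 28.25
tool_pos: [515.0, 121.7, 91.6]
tcp_rot: [-0.705, -3.059, 0.001]
wrist_force: [-5.3, 1.0, 0.7]
grip_width: 0.149
gripper_force: 71.0
t 28.60 moments [0.601 0.588 0.643 0.481 0.617 0.613 0.577 0.617] mean 0.592 fy -1.91 toolx 154.04
```

```bash
python3 -m crank '[[[0,0,0.29,0,0,0,0.2],[0,0,0.29,0,0,0,0.2],[0,0,0.29,0,0,0,0.2],[0,0,0.29,0,0,0,0.2],[0,0,0.29,0,0,0,0.2],[0,0,0.29,0,0,0,0.2],[0,0,0,0,0,0,0],[0,0,0,0,0,0,0],[0,0,0,0,0,0,0],[0,0,0,0,0,0,0]]]' 70; python3 av.py
```

```text
time: 29.85
tool_pos: [515.8, 123.2, 91.5]
tcp_rot: [-0.737, -3.052, 0.002]
wrist_force: [-5.9, 0.5, 1.3]
grip_width: 0.142
gripper_force: 71.1
t 30.20 moments [0.655 0.62  0.608 0.592 0.538 0.622 0.584 0.553] mean 0.596 fy -0.96 toolx 152.84
```

```bash
python3 -m crank '[[[0,0,0.29,0,0,0,0.2],[0,0,0.29,0,0,0,0.2],[0,0,0.29,0,0,0,0.2],[0,0,0.29,0,0,0,0.2],[0,0,0,0,0,0,0],[0,0,0,0,0,0,0],[0,0,0,0,0,0,0],[0,0,0,0,0,0,0],[0,0,0,0,0,0,0],[0,0,0,0,0,0,0]]]' 70; python3 av.py
```

```text
time: 31.45
tool_pos: [516.3, 124.2, 91.5]
tcp_rot: [-0.758, -3.046, 0.002]
wrist_force: [-5.7, 1.3, 0.9]
grip_width: 0.146
gripper_force: 71.0
t 31.80 moments [0.608 0.644 0.634 0.66  0.624 0.769 0.664 0.519] mean 0.640 fy -1.09 toolx 152.04
```

```bash
python3 -m crank '[[[0,0,0.29,0,0,0,0.2],[0,0,0.29,0,0,0,0.2],[0,0,0.29,0,0,0,0.2],[0,0,0.29,0,0,0,0.2],[0,0,0,0,0,0,0],[0,0,0,0,0,0,0],[0,0,0,0,0,0,0],[0,0,0,0,0,0,0],[0,0,0,0,0,0,0],[0,0,0,0,0,0,0]]]' 70; python3 av.py
```

```text
time: 33.05
tool_pos: [516.9, 125.2, 91.5]
tcp_rot: [-0.78, -3.041, 0.002]
wrist_force: [-6.0, 0.5, 1.7]
grip_width: 0.149
gripper_force: 71.1
t 33.40 moments [0.741 0.669 0.651 0.597 0.742 0.631 0.699 0.747] mean 0.685 fy -2.54 toolx 151.24
```

```bash
python3 -m crank '[[[0,0,0.29,0,0,0,0.2],[0,0,0.29,0,0,0,0.2],[0,0,0.29,0,0,0,0.2],[0,0,0.29,0,0,0,0.2],[0,0,0.29,0,0,0,0.2],[0,0,0.29,0,0,0,0.2],[0,0,0.29,0,0,0,0.2],[0,0,0,0,0,0,0],[0,0,0,0,0,0,0],[0,0,0,0,0,0,0]]]' 80; python3 av.py
```

```text
time: 34.65
tool_pos: [517.8, 127.0, 91.6]
tcp_rot: [-0.817, -3.031, 0.002]
wrist_force: [-6.0, 0.7, 1.5]
grip_width: 0.14
gripper_force: 80.0
t 35.00 moments [0.726 0.61  0.741 0.813 0.647 0.617 0.697 0.742] mean 0.699 fy -2.76 toolx 149.85
```

```bash
python3 -m crank '[[[0,0,0.29,0,0,0,0.2],[0,0,0.29,0,0,0,0.2],[0,0,0.29,0,0,0,0.2],[0,0,0,0,0,0,0],[0,0,0,0,0,0,0],[0,0,0,0,0,0,0],[0,0,0,0,0,0,0],[0,0,0,0,0,0,0],[0,0,0,0,0,0,0],[0,0,0,0,0,0,0]]]' 80; python3 av.py
```

```text
time: 36.25
tool_pos: [518.3, 127.7, 91.5]
tcp_rot: [-0.832, -3.027, 0.002]
wrist_force: [-6.8, 1.7, 0.6]
grip_width: 0.144
gripper_force: 80.0
t 36.60 moments [0.688 0.787 0.796 0.726 0.745 0.672 0.737 0.76 ] mean 0.739 fy -2.35 toolx 149.25
```

```bash
python3 -m crank '[[[0,0,0.29,0,0,0,0.2],[0,0,0.29,0,0,0,0.2],[0,0,0.29,0,0,0,0.2],[0,0,0.29,0,0,0,0.2],[0,0,0.29,0,0,0,0.2],[0,0,0.29,0,0,0,0.2],[0,0,0.29,0,0,0,0.2],[0,0,0,0,0,0,0],[0,0,0,0,0,0,0],[0,0,0,0,0,0,0]]]' 80; python3 av.py
```

```text
time: 37.85
tool_pos: [519.3, 129.4, 91.5]
tcp_rot: [-0.869, -3.017, 0.002]
wrist_force: [-6.2, 0.2, 1.4]
grip_width: 0.145
gripper_force: 80.0
t 38.20 moments [0.84  0.777 0.663 0.715 0.694 0.738 0.724 0.842] mean 0.749 fy -3.25 toolx 147.86
```

```bash
python3 -m crank '[[[0,0,0.29,0,0,0,0.2],[0,0,0.29,0,0,0,0.2],[0,0,0.29,0,0,0,0.2],[0,0,0,0,0,0,0],[0,0,0,0,0,0,0],[0,0,0,0,0,0,0],[0,0,0,0,0,0,0],[0,0,0,0,0,0,0],[0,0,0,0,0,0,0],[0,0,0,0,0,0,0]]]' 80; python3 av.py;python3 st.py
```

```text
time: 39.45
tool_pos: [519.8, 130.1, 91.6]
tcp_rot: [-0.885, -3.012, 0.002]
wrist_force: [-5.5, 1.1, 1.9]
grip_width: 0.142
gripper_force: 80.0
t 39.80 moments [0.678 0.792 0.667 0.817 0.865 0.688 0.804 0.7  ] mean 0.751 fy -2.34 toolx 147.26
t 39.80 p [519.77 130.12  91.53] toolx 147.26 tilt [-0. -0. -1.] pol 147.61 r 82.0 lever 0.644
ft [ 4.95 -2.34 -1.02] tq_t [ 0.41  0.87 -0.51] tq_w [0.13 0.95 0.51] moment(tool) 0.699 w 0.140 gf 80.0
```

```bash
python3 -m crank '[[[0,0,0.29,0,0,0,0.2],[0,0,0.29,0,0,0,0.2],[0,0,0.29,0,0,0,0.2],[0,0,0.29,0,0,0,0.2],[0,0,0.29,0,0,0,0.2],[0,0,0.29,0,0,0,0.2],[0,0,0.29,0,0,0,0.2],[0,0,0,0,0,0,0],[0,0,0,0,0,0,0],[0,0,0,0,0,0,0]]]' 80; python3 av.py;python3 av.py
```

```text
time: 41.05
tool_pos: [520.9, 131.8, 91.5]
tcp_rot: [-0.921, -3.001, 0.003]
wrist_force: [-4.8, 1.3, 1.9]
grip_width: 0.144
gripper_force: 80.0
t 41.40 moments [0.675 0.827 0.78  0.807 0.773 0.798 0.771 0.803] mean 0.779 fy -2.49 toolx 145.86
t 41.75 moments [0.803 0.714 0.898 0.829 0.728 0.785 0.801 0.826] mean 0.798 fy -3.07 toolx 145.86
```

```bash
python3 -m crank '[[[0,0,0.29,0,0,0,0.2],[0,0,0.29,0,0,0,0.2],[0,0,0.29,0,0,0,0.2],[0,0,0.29,0,0,0,0.2],[0,0,0,0,0,0,0],[0,0,0,0,0,0,0],[0,0,0,0,0,0,0],[0,0,0,0,0,0,0],[0,0,0,0,0,0,0],[0,0,0,0,0,0,0]]]' 80; python3 av.py;python3 av.py
```

```text
time: 43.0
tool_pos: [521.5, 132.7, 91.5]
tcp_rot: [-0.942, -2.995, 0.003]
wrist_force: [-5.9, 1.4, 2.1]
grip_width: 0.143
gripper_force: 80.0
t 43.35 moments [0.776 0.784 0.876 0.759 0.827 0.806 0.787 0.772] mean 0.798 fy -2.55 toolx 145.06
t 43.70 moments [0.772 0.763 0.885 0.716 0.892 0.727 0.818 0.857] mean 0.804 fy -3.41 toolx 145.06
```

```bash
python3 -m crank '[[[0,0,0.29,0,0,0,0.2],[0,0,0.29,0,0,0,0.2],[0,0,0.29,0,0,0,0.2],[0,0,0,0,0,0,0],[0,0,0,0,0,0,0],[0,0,0,0,0,0,0],[0,0,0,0,0,0,0],[0,0,0,0,0,0,0],[0,0,0,0,0,0,0],[0,0,0,0,0,0,0]]]' 80; python3 av.py;python3 av.py
```

```text
time: 44.95
tool_pos: [522.0, 133.4, 91.5]
tcp_rot: [-0.958, -2.99, 0.003]
wrist_force: [-5.5, 1.5, 1.2]
grip_width: 0.143
gripper_force: 80.0
t 45.30 moments [0.718 0.876 0.845 0.863 0.726 0.685 0.864 0.862] mean 0.805 fy -3.31 toolx 144.47
t 45.65 moments [0.862 0.823 0.893 0.87  0.869 0.884 0.822 0.735] mean 0.845 fy -2.82 toolx 144.47
```

```bash
python3 -m crank '[[[0.15,0,0,0,0,0,0],[0.25,0,0,0,0,0,0],[0.4,0,0,0,0,0,0],[0.6,0,0,0,0,0,0],[0.6,0,0,0,0,0,0],[0.6,0,0,0,0,0,0],[0.6,0,0,-10,0,0,0],[0.6,0,0,-20,0,0,0],[0.6,0,0,-40,0,0,0],[0.6,0,0,-50,0,0,0]]]'; python3 st.py
```

```text
time: 46.9
tool_pos: [523.0, 133.6, 211.9]
tcp_rot: [-0.959, -2.99, 0.001]
wrist_force: [0.3, 0.5, 0.4]
grip_width: 0.599
gripper_force: 0.0
t 46.90 p [523.   133.57 211.92] toolx 144.43 tilt [-0. -0. -1.] pol 144.33 r 81.2 lever 0.701
ft [ 0.02  0.56 -0.44] tq_t [-0.08 -0.02 -0.  ] tq_w [ 0.06 -0.06  0.  ] moment(tool) -0.042 w 0.599 gf 0.0
```

```bash
python3 -m crank '[[[0.6,40,30,-20,0,0,0],[0.6,40,30,0,0,0,0],[0.6,40,30,0,0,0,0],[0.6,40,30,0,0,0,0],[0.6,0,0,0,0,0,0],[0.6,0,0,0,0,0,0],[0.6,0,0,0,0,0,0],[0.6,0,0,0,0,0,0],[0.6,0,0,0,0,0,0],[0.6,0,0,0,0,0,0]]]'
python3 - <<'E'
from h import *
a=snapshot("side")["img"][140:215,185:290];b=snapshot("top")["img"][155:260,165:312]
cv2.imwrite("pics/g5.png",cv2.hconcat([cv2.resize(x,(400,286),interpolation=cv2.INTER_CUBIC) for x in(a,b)]))
E
```

```text
time: 48.15
tool_pos: [463.3, 324.0, 230.8]
tcp_rot: [-0.96, -2.991, -0.0]
wrist_force: [0.6, 0.2, -0.7]
grip_width: 0.6
gripper_force: 0.0
```

View pics/g5.png

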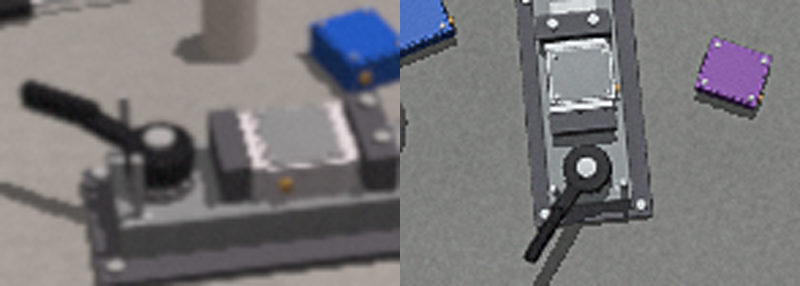

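The lever is free and down on its teeth, with the hub at side crop (165,150). The housing at top crop (582,72) sits tight between pad and anvil, and the bystanders in this crop have not moved. The moment is about 0.825, against 0.51 running free, which puts the clamp at about 62 N.

```bash
python3 -c "
from cell import *
print(hand_in())"
```

```text
the job is handed in; nothing more can be done
None
```

I swung the lever back two teeth, reseated it and turned it clockwise in one stroke until the housing was gripped at about 62 N (estimated from the lever moment), then let go with the lever down in its teeth and handed in at about 48 s; no verdict was returned.

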